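# Lock the medicine away

## Robot

A 6-joint arm with a two-finger parallel gripper is mounted at the origin on the work surface. World frame = base frame: x ahead of the robot, y to its left, z up, the work surface at z = 0. Lengths are in mm, angles in rad, forces in N, time in s.
With the tool pointing down it reaches from about 275 to 1000 mm from the base axis. Payload 8.4 kg.
Tool frame: the origin (TCP) lies at the very end of the fingers, on their centre line; the grasp point (between the pads) lies 19 mm behind it; z points along the fingers, y is the line along which they close (so a half turn about z gives the same grasp; the last joint's range is limited). The gripper opens to 85 mm and grips with 20 to 120 N. Pads are 22 mm wide; open, the fingers measure 114 mm over their backs; the gripper's body (76 mm by 85 mm) begins 54 mm behind the grasp point. The pads swing forward as they close: fully open they stand 13 mm farther back than shut.
Start: joints at [-1.107, 0.353, 1.633, -0, 1.155, -0.002], TCP at [280.71, -558.417, 198.281] pointing down, gripper open.
Joint ranges: [-2.63, 2.63], [-0.92, 2.1], [0.06, 2.66], [-1.3, 4.44], [0, 2.69], [-3.02, 3.02]. Speed limits (rad/s): [2.22, 2.22, 2.79, 3.14, 3.14, 3.14].

## Interface

Orientations are given as a unit quaternion [w, x, y, z].
In Python, from bench import manip gives the robot as it stands.
- The arm moves only by the tool carry_out, never from a script. Its argument "plan" is a list that holds one entry, the list of rows, each a list of 7 numbers: the turn, a rotation vector about the tool's x, y, z in rad, then the shift along the tool's x, y, z in mm, then the opening, from -1 (shut) to 1 (fully open). A call has 1 to 20 rows; each row is the pose to reach, as a shift and turn from the pose commanded when the call began, along the tool's axes at that moment; what a row does not reach only later rows make up. A row lasts 1/8 s, in which the tool goes at most 62.5 mm and 10.7 degrees, less where a joint would pass 70% of its speed; a pose out of reach is approached as far as the arm can. A call with a gripper value outside its range is refused whole. The fingers move at their own pace and stop on an object; "force" is the grip in N (left out, the last holds). Time passes only in rows, so rows that repeat a pose let the fingers close. It gives the time, the measured TCP pose, the force, the opening and the grip force at its end, in the units of the state.
- manip.observe(): the state, without advancing time (a new reading comes with each control period).
- manip.capture(name): name is "side" or "top" or "wrist"; returns a dict with "image" (384x512x3 uint8, blue, green, red), "mtx" (3x3 intrinsics, pixels), "R" (3x3) and "t" (3): a world point X has camera coordinates R X + t; the wrist camera has in their place "hand_eye" (4x4, takes a point from camera to tool coordinates, whose origin is the TCP and whose axes are the flange's). Camera axes: x right, y down, z forward; pixel columns grow to the right and rows downward; lengths in mm; the calibration is good to about 2 mm. A picture is of the moment at which its call begins: read the wrist's pose just before it. There is no depth.
- manip.sign_off(): hands the job in; it is judged then, once.
The state is a dict: "time_s": time; "joint_pos": joint angles; "joint_velocities": joint speeds; "joint_torque": joint torques, N m; "tcp_pos": TCP position; "eef_rot": TCP orientation; "ft_force": force on the tool from outside, world axes, zero at the start; "torque": the same for the moment, N m; "width": opening from 0.0 (shut) to 1.0 (fully open); "grasp_force": force on a finger pad.
Only numpy, scipy, OpenCV 4.12 (cv2) and the standard library are available. Lean on these libraries where they do the work, as an engineer would, in place of code of your own. Each camera call takes 0.05 s, during which the arm holds its last target. There are 200 camera calls.

## Task

Stand the amber bottle with the white cap upright in the empty compartment of the white medicine chest, then close the lid all the way and slide the bolt fully home through the keeper on the lid. Shut the lid before you move the bolt forward, and leave the green bottle and the jar where they are.

Things in the scene. Friction and masses are not known exactly. Their poses are not given: they have to be found in the camera images.
- amber: amber glass medicine bottle with a white cap, loose, standing upright on the table; 36 mm across, 88 mm tall (straight sides up to 50 mm, then a shoulder tapering to an 18 mm wide cap from 72 mm up), 60 to 130 g. Origin: centre of its underside; z up.
- green: green glass bottle with a black cap, same size as the amber one, loose on the table. Leave it. Origin: centre of its underside.
- jar: white jar with a blue cap, 48 mm across, 65 mm tall, standing in the chest's other compartment (the one at the chest's +x). Leave it. Origin: centre of its underside.
- chest: white chest fixed to the table, 200 mm in x, y from -140 to +130 mm. At y below -20 mm: a closed block; its flat top (deck, 113 mm up) carries the bolt. At y above -20 mm: an open box 103 mm tall (walls and floor 8 mm) with a hinged lid. A divider at x = 0 (8 mm thick, top 88 mm up) makes two compartments, 88 mm (x) by 134 mm (y). Origin: on the table, at x = y = 0 of these numbers; z up.
- chest_slot (a point): centre of the floor of the empty compartment (the one at the chest's -x, nearer the robot), 8 mm above the table; axes as the chest.
- chest_hinge (a point): middle of the lid's hinge line, which runs along the chest's x at its y = +130 mm, 103 mm above the table; axes as the chest.
- lid (a joint): lid angle, rad: 0 shut, 1.57 upright; starts at 1.5 to 1.8. A plate 200 mm long (chest x), reaching 150 mm from the hinge, 10 mm thick; the hinge line lies in its underside. Shut, it extends from the hinge to the chest's -y, its top flush with the deck. The hinge is stiff: the lid stays at any angle; it takes 0.5 to 4 N at its free edge to swing.
- lid_edge (a point): middle of the lid's free edge, on its outer (upper) face; turns with the lid.
- keeper (a point): foot of the keeper on the lid's outer face, 15 mm from the free edge: a dark steel loop 26 mm wide (chest x), 16 mm long (chest y), standing 23 mm off the lid, with an opening 16 mm wide and 15 mm high (over a 4 mm sill) for the bolt, in line with it when the lid is shut.
- bolt (a joint): how far the bolt is pushed, m: 0 fully drawn back, 0.050 fully home (hard stop). Starts at 0 to 0.010. It slides along the chest's +y towards the lid with 2.5 N of friction and stays where it is left. With the lid ajar by 10 mm or more at its edge the bolt butts against the keeper's foot instead of entering.
- bolt_knob (a point): centre of the bolt's upright brass knob, 18 mm across, 24 mm tall, 36 mm above the deck (149 mm above the table); moves with the bolt. The knob's underside is 24 mm above the deck. Under it a 9 mm steel rod runs in dark rails, 24 mm wide over all, 17 mm high, the bridges at the ends 21 mm.
- bolt_tip (a point): the nose of the bolt, 69 mm ahead of the knob's axis (chest +y), 11 mm above the deck.

How it is judged:
By the outcome, as a careful person would: the job done as asked, in the order asked, and still so for the second after the job is handed in, with the robot touching nothing.
It also fails if it takes over 67 s, if anything falls off the work surface, if the arm or the gripper's body presses on something with over 40 N, if the wrist force passes 120 N, or if a joint passes its speed limit or range.

## Working session

There is one attempt and no reset: what is moved stays moved. The work goes in short steps, Python scripts to look and compute and a tool call to move; the robot and the scene stay as the last step left them, time stands still between calls to the robot, and variables do not carry over. Pictures are saved under pics/ and viewed, at most 10 in all, crops included, and the job is handed in when it is done.

Besides the shell and the picture viewer there is one more tool, called after "Emit:" by a JSON object that holds its "method" and its "body". carry_out: Moves the arm, as the interface text tells. Its arguments: {"type":"object","properties":{"plan":{"type":"array"},"force":{"type":"number"}},"required":["plan"]}

```bash
mkdir -p pics; python3 - <<'E'
from bench import manip
import cv2,numpy as np,json
s=manip.observe();print(s)
a={}
for n in("top","side"):
    c=manip.capture(n);cv2.imwrite(f"pics/{n}0.png",c["image"]);a[n]={k:np.array(c[k]).tolist() for k in("mtx","R","t")}
c=manip.capture("wrist");cv2.imwrite("pics/w0.png",c["image"]);a["wrist"]={k:np.array(c[k]).tolist() for k in("mtx","hand_eye")}
json.dump(a,open("cal.json","w"));print(a)
E
```

```text
{'time_s': 0.0, 'joint_pos': array([-1.10738971e+00,  3.53641391e-01,  1.63416563e+00, -5.79775547e-05,
        1.15518052e+00, -2.42652785e-03]), 'joint_velocities': array([ 0.00113865, -0.00050081,  0.00049183,  0.00133735,  0.00025539,
        0.00067529]), 'joint_torque': array([ 3.03905501e-03, -6.05252123e+01, -3.42064583e+01,  2.77534718e-04,
        9.29054775e-03,  3.63803174e-07]), 'tcp_pos': array([ 280.45828843, -557.94354599,  197.55245327]), 'eef_rot': array([-6.72943353e-04,  9.72994399e-01,  2.30827667e-01, -1.85146028e-04]), 'ft_force': array([-0.4746092 , -0.0190882 ,  0.11782597]), 'torque': array([-0.01088874,  0.01991754, -0.00330371]), 'grasp_force': 0.0, 'width': 0.9938266858730667}
{'top': {'mtx': [[442.76373469092306, 0.0, 252.36224796640377], [0.0, 442.76373469092306, 195.88684839717163], [0.0, 0.0, 1.0]], 'R': [[-0.00868488062889791, -0.9997404407800122, -0.021062381571130988], [-0.9845011682661101, 0.012238325618965467, -0.17495048747776643], [0.17516284574967866, 0.019216515163533145, -0.9843519203078968]], 't': [-22.322966811969653, 556.3749678975888, 852.4981762948823]}, 'side': {'mtx': [[384.011222469208, 0.0, 256.5844209920652], [0.0, 384.011222469208, 195.4430546541556], [0.0, 0.0, 1.0]], 'R': [[0.9361252451392792, 0.3514625890284363, -0.01198223377974984], [0.22869702848842693, -0.6343139606866642, -0.7384737425518668], [-0.2671463916535046, 0.6885636120152048, -0.6741757616787232]], 't': [-485.0578554386949, -78.52523177423338, 1148.8481891278766]}, 'wrist': {'mtx': [[304.5551034046957, 0.0, 252.76237866899564], [0.0, 304.5551034046957, 189.61153273181964], [0.0, 0.0, 1.0]], 'hand_eye': [[-0.00010136962653779728, -0.9504651701089656, -0.3108310636566615, 78.8397275257546], [0.9999998566118128, -0.0002597935797680857, 0.00046827731846480045, -1.0635016659444885], [-0.0005258331958834241, -0.31083097161806233, 0.9504650601586675, -174.7289012498635], [0.0, 0.0, 0.0, 1.0]]}}
```

```bash
python3 - <<'E'
import cv2
for n in("top","side"):
    cv2.imwrite(f"pics/{n}0b.png",cv2.resize(cv2.imread(f"pics/{n}0.png"),(800,600),interpolation=cv2.INTER_CUBIC))
E
```

```text
(no output)
```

View pics/top0b.png

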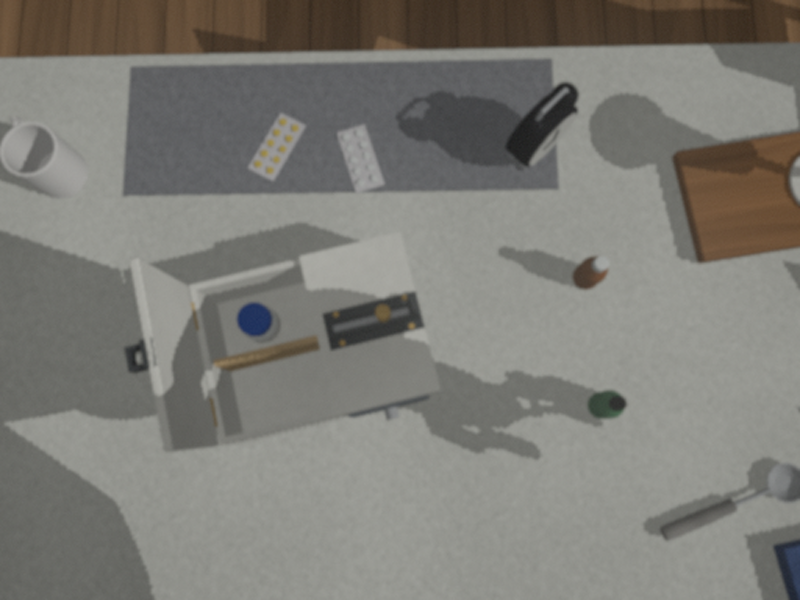

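View pics/side0b.png

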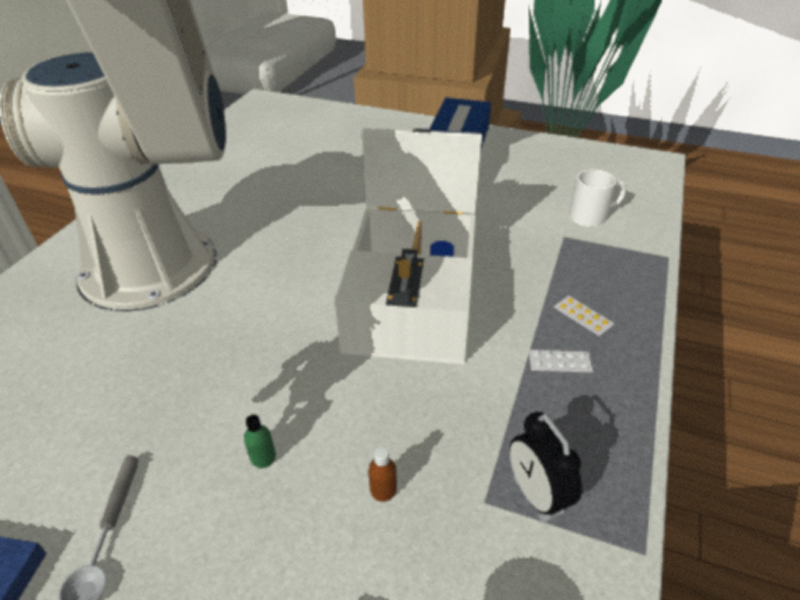

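Top view: amber cap at about (601,264), green cap (617,403), knob (383,312), deck corners (402,234) and (438,390), jar (255,319). The lid stands open at the left, which is +y.

```bash
cat > h.py <<'E'
import json,numpy as np,cv2
from scipy.spatial.transform import Rotation as Ro
C=json.load(open('cal.json'))
def ray(n,uv,z,s=1.5625,st=None):
    c=C[n];K=np.array(c['mtx']);d=np.linalg.inv(K)@[uv[0]/s,uv[1]/s,1]
    if n=='wrist':
        q=st['eef_rot'];R=Ro.from_quat([q[1],q[2],q[3],q[0]]).as_matrix();H=np.array(c['hand_eye'])
        o=R@H[:3,3]+st['tcp_pos'];d=R@H[:3,:3]@d
    else:
        R=np.array(c['R']);o=-R.T@np.array(c['t']);d=R.T@d
    return (o+d*(z-o[2])/d[2]).round(1)
def proj(n,X):
    c=C[n];p=np.array(c['mtx'])@(np.array(c['R'])@X+c['t']);return p[:2]/p[2]*1.5625
E
python3 - <<'E'
from h import *
print('amber',ray('top',(601,264),88),ray('side',(381,456),85))
print('green',ray('top',(617,403),88),ray('side',(253,422),85))
k=ray('top',(383,312),161);print('knob',k,ray('side',(405,264),158))
a=ray('top',(402,234),113);b=ray('top',(438,390),113);print('corners',a,b,np.linalg.norm(a-b))
d=(a-b)/np.linalg.norm(a-b);print('yaw',np.arctan2(d[1],d[0]))
y=np.array([-d[1],d[0],0]);o=(a+b)/2+140*y;print('origin',o)
print('jar',ray('top',(255,319),65))
for n,p in dict(slot=(-48,55,8),jar=(48,55,65),hinge=(0,130,103),lidup=(0,130,253)).items():
    P=o+d*p[0]+y*p[1];P[2]=p[2];print(n,P,proj('top',P),proj('side',P))
print('knob in chest',(k-o)@d,(k-o)@y)
E
```

```text
amber [ 599.4 -288.    88. ] [ 603.6 -293.4   85. ]
green [ 427.  -296.7   88. ] [ 430.7 -302.8   85. ]
knob [529.5 -17.5 161. ] [533.7 -18.9 158. ]
corners [634.7 -39.7 113. ] [443.3 -80.2 113. ] 195.6379564399506
yaw 0.2085229201196311
origin [510.01789395  77.01728635 113.        ]
jar [538.6 150.   65. ]
slot [451.67185412 120.88914105   8.        ] [284.29598057 389.5813708 ] [390.14772511 274.01339483]
jar [545.59227904 140.7625852   65.        ] [262.35033216 313.55446603] [443.16715523 253.66160236]
hinge [483.10593834 204.2011951  103.        ] [202.47508049 359.82295608] [421.66151392 209.88393538]
lidup [483.10593834 204.2011951  253.        ] [158.38346142 345.05598788] [422.69176773 132.97988173]
knob in chest -0.5064201334080454 -96.50291919394499
```

```bash
cat >> h.py <<'E'
def rel(st,X,yaw):
    "shift and turn in tool axes to reach world X with tool pointing down, tool x at yaw"
    q=st['eef_rot'];R=Ro.from_quat([q[1],q[2],q[3],q[0]])
    T=Ro.from_matrix(np.array([[np.cos(yaw),np.sin(yaw),0],[np.sin(yaw),-np.cos(yaw),0],[0,0,-1]]))
    return (R.inv()*T).as_rotvec().round(3),R.inv().apply(np.array(X)-st['tcp_pos']).round(1)
E
python3 - <<'E'
from h import *
from bench import manip
print(rel(manip.observe(),[600,-290,150],.2085))
E
```

```text
(array([-0.001,  0.   ,  0.257]), array([405.9, -96. ,  47.9]))
```

Emit:
{"method": "carry_out", "body": {"plan": [[[0,0,0.257,406,-96,48,1],[0,0,0.257,406,-96,48,1],[0,0,0.257,406,-96,48,1],[0,0,0.257,406,-96,48,1],[0,0,0.257,406,-96,48,1],[0,0,0.257,406,-96,48,1],[0,0,0.257,406,-96,48,1],[0,0,0.257,406,-96,48,1],[0,0,0.257,406,-96,48,1],[0,0,0.257,406,-96,48,1],[0,0,0.257,406,-96,48,1]]], "force": 40}}

```text
time_s: 1.52
tcp_pos: [599.6, -291.2, 150.5]
eef_rot: [0.0, 0.995, 0.103, 0.0]
ft_force: [0.5, 0.8, -0.9]
width: 1.002
grasp_force: 0.0
```

```bash
python3 - <<'E'
from h import *
from bench import manip
s=manip.observe();c=manip.capture('wrist')['image'];cv2.imwrite('pics/w1.png',cv2.resize(c,(800,600)))
print(s['tcp_pos'],s['eef_rot'],s['time_s'],s['joint_pos'])
E
```

```text
[ 599.63780076 -291.23803423  150.54872316] [6.93075654e-05 9.94631214e-01 1.03483041e-01 5.74421874e-05] 1.525 [-4.54352311e-01  4.60976866e-01  1.58110839e+00 -6.37054995e-05
  1.09933654e+00  9.09135680e-01]
```

View pics/w1.png

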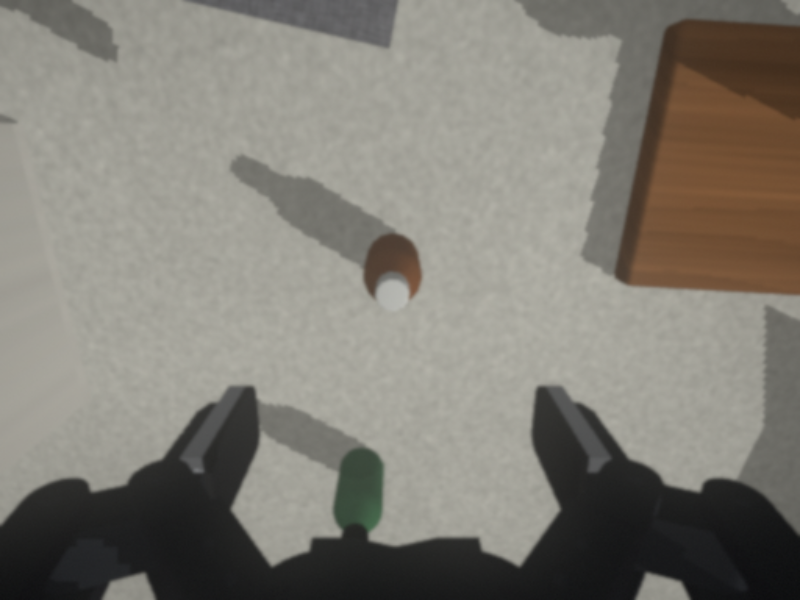

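The wrist view shows the amber cap at about (393,292), between the fingers. The green bottle is well off to the side, near (358,495).

```bash
python3 - <<'E'
from h import *
from bench import manip
s=manip.observe()
p=ray('wrist',(393,291),88,st=s);print(p);b=ray('wrist',(393,263),25,st=s);print(b)
print(rel(s,[p[0],p[1],24],.2085))
print('up',rel(s,[p[0],p[1],180],.2085))
E
```

```text
[ 603.4 -288.4   88. ]
[ 602.6 -288.4   25. ]
(array([ 0.   , -0.   , -0.001]), array([  4.1,  -2. , 126.6]))
up (array([ 0.   , -0.   , -0.001]), array([  4.1,  -2. , -29.4]))
```

Emit:
{"method": "carry_out", "body": {"plan": [[[0,0,0,3.5,-2,10,1],[0,0,0,3.5,-2,45,1],[0,0,0,3.5,-2,80,1],[0,0,0,3.5,-2,110,1],[0,0,0,3.5,-2,126,1],[0,0,0,3.5,-2,126,1],[0,0,0,3.5,-2,126,-1],[0,0,0,3.5,-2,126,-1],[0,0,0,3.5,-2,126,-1],[0,0,0,3.5,-2,126,-1],[0,0,0,3.5,-2,126,-1],[0,0,0,3.5,-2,126,-1],[0,0,0,3.5,-2,126,-1],[0,0,0,3.5,-2,126,-1]]], "force": 40}}

```text
time_s: 3.32
tcp_pos: [604.6, -288.5, 26.3]
eef_rot: [0.001, 0.995, 0.104, 0.001]
ft_force: [-2.0, -0.9, 10.2]
width: 0.291
grasp_force: 35.0
```

Emit:
{"method": "carry_out", "body": {"plan": [[[0,0,0,0,0,0,-1],[0,0,0,0,0,0,-1],[0,0,0,0,0,-20,-1],[0,0,0,0,0,-40,-1],[0,0,0,0,0,-40,-1]]]}}

```text
time_s: 3.95
tcp_pos: [605.0, -288.3, 67.0]
eef_rot: [0.001, 0.995, 0.104, 0.002]
ft_force: [-0.0, -0.2, -1.2]
width: 0.265
grasp_force: 32.4
```

```bash
python3 - <<'E'
from h import *
from bench import manip
s=manip.observe();print(s['tcp_pos'],s['width'],s['grasp_force'],s['ft_force'])
c=manip.capture('wrist')['image'];d=manip.capture('side')['image']
a=cv2.resize(c,(480,360));b=cv2.resize(d[230:340,190:300],(320,360)[::1],interpolation=cv2.INTER_CUBIC)
cv2.imwrite('pics/w2.png',np.hstack([a,b]))
E
```

```text
[ 604.96535457 -288.32711016   67.0239705 ] 0.2650575240590037 32.37394841678906 [-0.01747987 -0.20199171 -1.22078885]
```

View pics/w2.png

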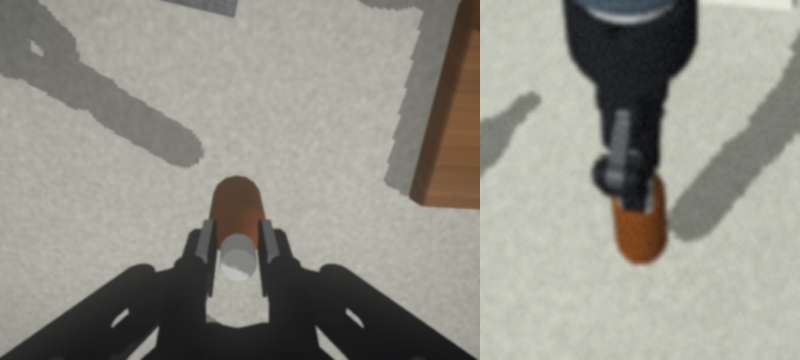

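```bash
python3 - <<'E'
from h import *
K=np.array(C['wrist']['mtx']);H=np.array(C['wrist']['hand_eye']);s=480/512
def px(P):
    q=K@(np.linalg.inv(H)@np.r_[P,1])[:3];return (q[:2]/q[2]*s).round(1)
for b in(62,55,48,40): print(b,'captop',px([-1,0,-b]),px([-1,9,-b])[0]-px([-1,-9,-b])[0],'bottomfar',px([17,0,88-b]),px([0,18,50-b-12]), px([0,-18,50-b-12]))
print('pad inner 18mm at -19 and 0',px([0,18,-19]),px([0,18,0]),px([0,11.5,-19]),px([0,11.5,0]))
E
```

```text
62 captop [239.2 266.1] 38.900000000000034 bottomfar [238.3 172.8] [269.3 225.5] [208.  225.6]
55 captop [239.  257.4] 37.10000000000002 bottomfar [238.2 170.1] [268.  220.2] [209.1 220.2]
48 captop [238.9 249.5] 35.30000000000001 bottomfar [238.2 167.6] [266.9 215.2] [210.1 215.2]
40 captop [238.8 241.3] 33.599999999999994 bottomfar [238.1 164.8] [265.7 209.9] [211.2 209.9]
pad inner 18mm at -19 and 0 [268.4 221.7] [265.4 208.6] [257.6 221.7] [255.7 208.7]
```

The pads seem to be on the shoulder, so the hold is poor. I'll set it down and re-grip on the cap, which also keeps the gripper's body clear of the box.

Emit:
{"method": "carry_out", "body": {"plan": [[[0,0,0,0,0,15,-1],[0,0,0,0,0,28,-1],[0,0,0,0,0,31,-1],[0,0,0,0,0,33,-1],[0,0,0,0,0,33,-1]]]}}

```text
time_s: 4.68
tcp_pos: [603.5, -287.7, 31.3]
eef_rot: [0.0, 0.995, 0.104, 0.0]
ft_force: [0.7, -0.2, -0.5]
width: 0.269
grasp_force: 32.4
```

Emit:
{"method": "carry_out", "body": {"plan": [[[0,0,0,0,0,1,-1],[0,0,0,0,0,2,-1],[0,0,0,0,0,2,-1]]]}}

```text
time_s: 5.05
tcp_pos: [603.4, -287.6, 29.3]
eef_rot: [0.0, 0.995, 0.104, 0.0]
ft_force: [0.6, 0.1, -1.5]
width: 0.266
grasp_force: 32.4
```

Emit:
{"method": "carry_out", "body": {"plan": [[[0,0,0,0,0,1,-1],[0,0,0,0,0,2,-1],[0,0,0,0,0,3,-1],[0,0,0,0,0,3,-1]]]}}

```text
time_s: 5.55
tcp_pos: [604.5, -287.7, 27.8]
eef_rot: [0.0, 0.995, 0.104, 0.001]
ft_force: [-0.0, 2.4, 10.5]
width: 0.269
grasp_force: 36.7
```

Emit:
{"method": "carry_out", "body": {"plan": [[[0,0,0,0,0,0,-0.2],[0,0,0,0,0,0,0.5],[0,0,0,0,0,0,0.5],[0,0,0,0,0,0,0.5],[0,0,0,0,0,-20,0.5],[0,0,0,0,0,-44,0.5],[0,0,0,0,0,-44,0.5],[0,0,0,0,0,-44,0.5],[0,0,0,0,0,-44,-1],[0,0,0,0,0,-44,-1],[0,0,0,0,0,-44,-1],[0,0,0,0,0,-44,-1],[0,0,0,0,0,-44,-1],[0,0,0,0,0,-44,-1],[0,0,0,0,0,-44,-1]]], "force": 50}}

```text
time_s: 7.42
tcp_pos: [603.4, -287.6, 70.3]
eef_rot: [-0.0, 0.995, 0.104, 0.0]
ft_force: [-0.2, -0.2, 0.5]
width: 0.002
grasp_force: 0.0
```

```bash
python3 - <<'E'
from h import *
from bench import manip
s=manip.observe();print(s['tcp_pos'],s['width'],s['grasp_force'],s['ft_force'])
c=manip.capture('wrist')['image'];d=manip.capture('side')['image']
a=cv2.resize(c,(480,360));b=cv2.resize(d[230:340,190:300],(320,360)[::1],interpolation=cv2.INTER_CUBIC)
cv2.imwrite('pics/w3.png',np.hstack([a,b]))
E
```

```text
[ 603.35631344 -287.59948583   70.3139172 ] 0.0016258167684438571 0.0 [-0.21757308 -0.16869803  0.46132198]
```

View pics/w3.png

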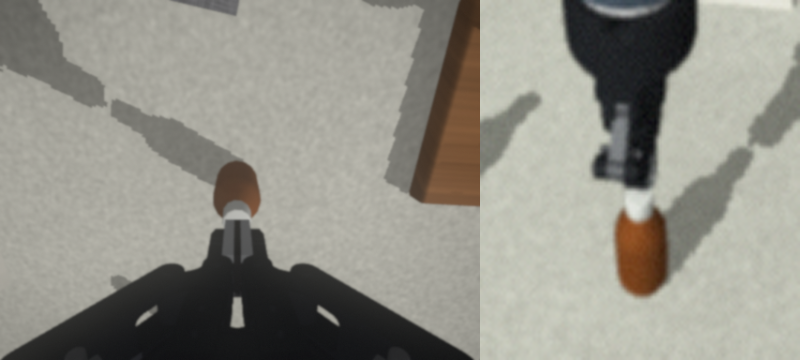

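The shut fingertips end just above the cap (wrist row about 218), so the fingers reach about 16 mm less than I assumed. The bottle still stands. I'll go 16 mm lower and grip the cap.

Emit:
{"method": "carry_out", "body": {"plan": [[[0,0,0,0,0,0,0.3],[0,0,0,0,0,0,0.3],[0,0,0,0,0,0,0.3],[0,0,0,0,0,0,0.3],[0,0,0,0,0,8,0.3],[0,0,0,0,0,17,0.3],[0,0,0,0,0,17,0.3],[0,0,0,0,0,17,-1],[0,0,0,0,0,17,-1],[0,0,0,0,0,17,-1],[0,0,0,0,0,17,-1],[0,0,0,0,0,17,-1],[0,0,0,0,0,17,-1],[0,0,0,0,0,17,-1]]], "force": 50}}

```text
time_s: 9.28
tcp_pos: [603.1, -287.5, 52.9]
eef_rot: [-0.0, 0.995, 0.104, -0.0]
ft_force: [-0.2, 0.4, -0.4]
width: 0.001
grasp_force: 0.0
```

```bash
python3 - <<'E'
from h import *
from bench import manip
c=manip.capture('wrist')['image'];d=manip.capture('side')['image'];t=manip.capture('top')['image']
a=cv2.resize(c[130:384,130:384],(400,400),interpolation=cv2.INTER_CUBIC);b=cv2.resize(d[230:340,190:300],(400,400),interpolation=cv2.INTER_CUBIC)
cv2.imwrite('pics/w4.png',np.hstack([a,b]))
E
```

```text
(no output)
```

View pics/w4.png

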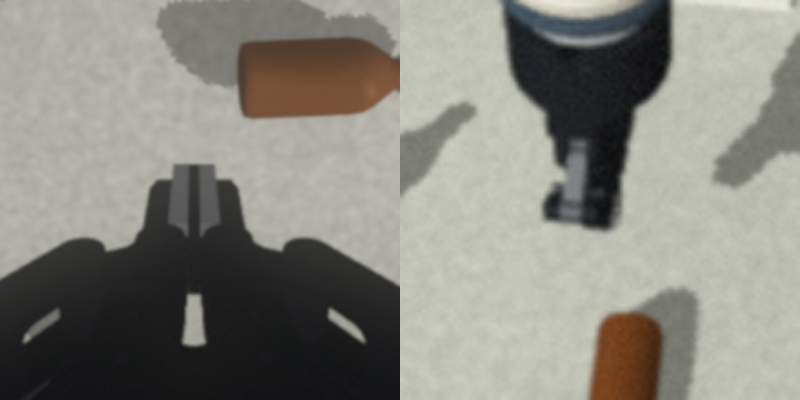

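The amber bottle has been knocked over and is lying on the table, cap towards -y. The fingertips appear to sit well above the nominal TCP, so I'll work out where they really are in both views.

```bash
python3 - <<'E'
from h import *
from bench import manip
s=manip.observe();print(s['tcp_pos'])
K=np.array(C['wrist']['mtx']);H=np.array(C['wrist']['hand_eye'])
def px(P):
    q=K@(np.linalg.inv(H)@np.r_[P,1])[:3];return (q[:2]/q[2]).round(0)
# crop px -> full: u=130+cu*.635
print('tip obs',130+.635*193,130+.635*164, 'tip width obs',.635*(214-174))
for z in(0,-10,-20,-30,-40): print(z,px([0,0,z]),px([11,0,z]),px([5,0,z]), 'side',(proj('side',s['tcp_pos']+[0,0,-z])/1.5625).round(0))
print('side tip obs', 190+(582-400)*.275,230+.275*225)
for n,(u,v) in dict(bot=(240,80),mid=(300,78),sh=(365,78),top=(318,40),low=(318,116)).items():
    print(n,ray('wrist',(130+u*.635,130+v*.635),18,s=1,st=s))
w=cv2.imread('pics/w4.png')
g=manip.capture('wrist')['image'];h=cv2.inRange(cv2.cvtColor(g,cv2.COLOR_BGR2HSV),(4,110,40),(20,255,255))
t=manip.capture('top')['image'];
cv2.imwrite('pics/t5.png',np.hstack([cv2.resize(g,(533,400)),cv2.resize(t[120:220,340:406],(266,400),interpolation=cv2.INTER_CUBIC)]))
E
```

```text
[ 603.25502727 -287.56377557   53.11283011]
tip obs 252.555 234.14 tip width obs 25.4
0 [254. 223.] [254. 206.] [254. 215.] side [245. 299.]
-10 [254. 230.] [254. 212.] [254. 222.] side [245. 296.]
-20 [255. 237.] [255. 219.] [255. 229.] side [245. 293.]
-30 [255. 246.] [255. 227.] [255. 237.] side [245. 290.]
-40 [255. 256.] [255. 236.] [255. 247.] side [245. 287.]
side tip obs 240.05 291.875
bot [ 624.  -303.9   18. ]
mid [ 630.5 -330.5   18. ]
sh [ 636.7 -359.4   18. ]
top [ 649.1 -333.4   18. ]
low [ 614.5 -343.8   18. ]
```

View pics/t5.png

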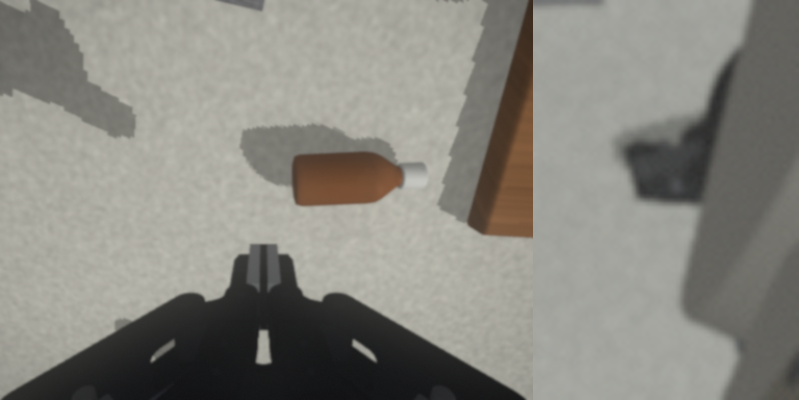

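The shut tips are roughly 25 to 40 mm above the nominal TCP in both views. The bottle lies with its base at (293,180) and its cap end at (427,174) in the left panel. I'll compute a grip on the lying cap.

```bash
python3 - <<'E'
from h import *
from bench import manip
s=manip.observe();S=533/512
b=ray('wrist',(294,179),18,S,s);c=ray('wrist',(427,174.5),18,S,s);n=ray('wrist',(402,174.5),18,S,s);m=ray('wrist',(401,174.5),18,S,s)
print(b,n,c,np.linalg.norm(c-b),np.linalg.norm(c-n))
d=(c-b)/np.linalg.norm(c-b);yaw=np.arctan2(d[1],d[0]);print('yaw',yaw)
g=c-d*5;print(g)
print(rel(s,[g[0],g[1],130],yaw),s['time_s'])
E
```

```text
[ 630.4 -302.5   18. ] [ 648.7 -373.6   18. ] [ 652.2 -390.3   18. ] 90.4659051797969 17.062825088478156
yaw -1.327426241369092
[ 650.99512619 -385.44734309   18.        ]
(array([-0.   ,  0.   ,  1.536]), array([ 26.3, 105.6, -76.8])) 9.525
```

Emit:
{"method": "carry_out", "body": {"plan": [[[0,0,0,0,0,-40,-1],[0,0,0.3,26,106,-77,0],[0,0,0.6,26,106,-77,0],[0,0,0.9,26,106,-77,0],[0,0,1.2,26,106,-77,0],[0,0,1.536,26,106,-77,0],[0,0,1.536,26,106,-77,0],[0,0,1.536,26,106,-77,0],[0,0,1.536,26,106,-77,0],[0,0,1.536,26,106,-77,0],[0,0,1.536,26,106,-77,0],[0,0,1.536,26,106,-77,0]]]}}

```text
time_s: 11.02
tcp_pos: [650.8, -385.9, 130.3]
eef_rot: [0.0, 0.789, -0.615, -0.0]
ft_force: [0.7, 0.9, 0.6]
width: 0.498
grasp_force: 0.0
```

Emit:
{"method": "carry_out", "body": {"plan": [[[0,0.18,0,0,0,-30,0],[0,0.36,0,0,0,-60,0],[0,0.54,0,0,0,-60,0],[0,0.6,0,0,0,-60,0]]]}}

```text
time_s: 11.52
tcp_pos: [650.9, -387.0, 193.6]
eef_rot: [0.18, 0.758, -0.584, 0.228]
ft_force: [-0.3, 0.4, -0.4]
width: 0.499
grasp_force: 0.0
```

```bash
python3 - <<'E'
from bench import manip
s=manip.observe();print(s['joint_pos'],s['tcp_pos'],s['eef_rot'],s['time_s'])
E
```

```text
[-0.30044921  0.4255508   1.68866774 -0.70252896  0.82618055  3.01766564] [ 650.9052043  -386.98243022  193.64486035] [ 0.1800416   0.75816661 -0.58359069  0.228452  ] 11.525
```

Pointing right drives j6 to its limit and j4 negative, so I'll tip the bottle up with the tool pointing left instead. First back to vertical, then down by feel.

```bash
python3 - <<'E'
from h import *
from bench import manip
print(rel(manip.observe(),[651,-385.5,30],-1.327))
E
```

```text
(array([ 0.002, -0.59 ,  0.015]), array([-92.2,  -1.5, 135.2]))
```

Emit:
{"method": "carry_out", "body": {"plan": [[[0,-0.18,0,0,0,0,0],[0,-0.36,0,-20,0,30,0],[0,-0.54,0,-50,0,75,0],[0,-0.6,0,-92,-1,135,0],[0,-0.6,0,-92,-1,135,0],[0,-0.6,0,-92,-1,135,0]]]}}

```text
time_s: 12.28
tcp_pos: [651.5, -387.4, 31.1]
eef_rot: [-0.002, 0.79, -0.613, -0.006]
ft_force: [-0.8, -0.5, 1.2]
width: 0.503
grasp_force: 0.0
```

Emit:
{"method": "carry_out", "body": {"plan": [[[0,0,0,0,0,8,0],[0,0,0,0,0,12,0],[0,0,0,0,0,16,0],[0,0,0,0,0,20,0],[0,0,0,0,0,20,0]]]}}

```text
time_s: 12.9
tcp_pos: [651.1, -387.4, 10.5]
eef_rot: [-0.002, 0.79, -0.613, -0.006]
ft_force: [0.4, 0.1, -0.2]
width: 0.501
grasp_force: 0.0
```

```bash
python3 - <<'E'
from h import *
from bench import manip
s=manip.observe();print(s['joint_pos'],s['tcp_pos'],s['eef_rot'],s['ft_force'],s['width'])
c=manip.capture('wrist')['image'];d=manip.capture('side')['image'];cv2.imwrite('pics/full6.png',c)
a=cv2.resize(c[90:384,110:404],(400,400),interpolation=cv2.INTER_CUBIC);b=cv2.resize(d[240:350,220:330],(400,400),interpolation=cv2.INTER_CUBIC)
cv2.imwrite('pics/w6.png',np.hstack([a,b]))
E
```

```text
[-0.54170606  0.74515921  1.42039328  0.00720637  0.98725621  2.34567909] [ 651.12132371 -387.42541139   10.45815376] [-0.00232305  0.7897944  -0.61333872 -0.00591836] [ 0.40735056  0.14097796 -0.20835474] 0.5009783659973416
```

View pics/w6.png

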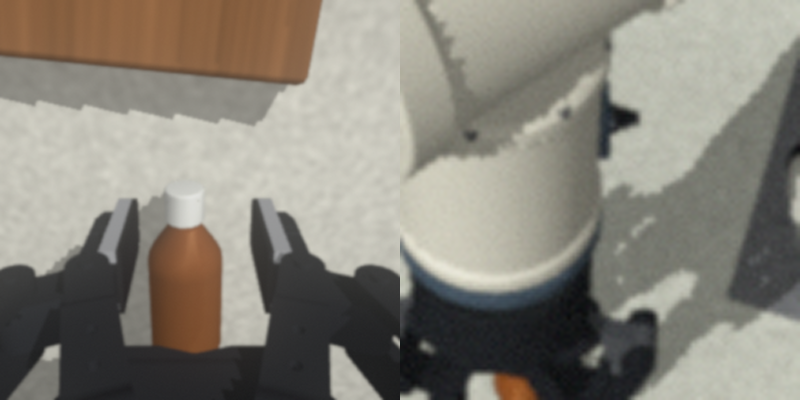

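The wrist view shows the cap, at about (184,205), lying between the open pads. Now descending until the tips touch.

Emit:
{"method": "carry_out", "body": {"plan": [[[0,0,0,0,-1,3,0],[0,0,0,0,-2,6,0],[0,0,0,0,-2,8,0],[0,0,0,0,-2,8,0]]]}}

```text
time_s: 13.5
tcp_pos: [653.1, -386.9, 2.5]
eef_rot: [-0.002, 0.79, -0.613, -0.006]
ft_force: [-0.0, -0.8, 0.2]
width: 0.499
grasp_force: 0.0
```

Emit:
{"method": "carry_out", "body": {"plan": [[[0,0,0,0,0,2,0],[0,0,0,0,0,4,0],[0,0,0,0,0,4,0]]]}}

```text
time_s: 13.88
tcp_pos: [653.1, -386.9, -1.4]
eef_rot: [-0.002, 0.79, -0.613, -0.006]
ft_force: [0.3, -0.1, -0.5]
width: 0.498
grasp_force: 0.0
```

Emit:
{"method": "carry_out", "body": {"plan": [[[0,0,0,0,0,2,0],[0,0,0,0,0,4,0],[0,0,0,0,0,4,0]]]}}

```text
time_s: 14.25
tcp_pos: [653.0, -386.8, -5.5]
eef_rot: [-0.002, 0.79, -0.613, -0.006]
ft_force: [-0.1, -0.4, 0.4]
width: 0.502
grasp_force: 0.0
```

Emit:
{"method": "carry_out", "body": {"plan": [[[0,0,0,0,0,2,0],[0,0,0,0,0,4,0],[0,0,0,0,0,4,0]]]}}

```text
time_s: 14.62
tcp_pos: [653.0, -386.8, -9.4]
eef_rot: [-0.002, 0.79, -0.613, -0.006]
ft_force: [-0.2, 0.7, 0.0]
width: 0.499
grasp_force: 0.0
```

Emit:
{"method": "carry_out", "body": {"plan": [[[0,0,0,0,0,2,0],[0,0,0,0,0,4,0],[0,0,0,0,0,6,0],[0,0,0,0,0,8,0],[0,0,0,0,0,8,0]]]}}

```text
time_s: 15.25
tcp_pos: [653.0, -386.7, -17.4]
eef_rot: [-0.002, 0.79, -0.613, -0.006]
ft_force: [0.1, 0.2, 0.5]
width: 0.5
grasp_force: 0.0
```

Emit:
{"method": "carry_out", "body": {"plan": [[[0,0,0,0,0,2,0],[0,0,0,0,0,4,0],[0,0,0,0,0,4,0]]]}}

```text
time_s: 15.62
tcp_pos: [653.0, -386.7, -21.4]
eef_rot: [-0.002, 0.79, -0.613, -0.006]
ft_force: [-0.5, 0.2, 0.7]
width: 0.503
grasp_force: 0.0
```

Emit:
{"method": "carry_out", "body": {"plan": [[[0,0,0,0,0,2,0],[0,0,0,0,0,3,0],[0,0,0,0,0,3,-1],[0,0,0,0,0,3,-1],[0,0,0,0,0,3,-1],[0,0,0,0,0,3,-1],[0,0,0,0,0,3,-1]]], "force": 50}}

```text
time_s: 16.5
tcp_pos: [653.1, -386.7, -24.1]
eef_rot: [-0.002, 0.79, -0.613, -0.006]
ft_force: [0.2, 0.6, 0.7]
width: 0.186
grasp_force: 48.7
```

Width 0.186 is about 16 mm, so the pads may be closing above the cap's axis. I'll open and go deeper.

Emit:
{"method": "carry_out", "body": {"plan": [[[0,0,0,0,0,0,0],[0,0,0,0,0,0,0],[0,0,0,0,0,0,0],[0,0,0,0,0,2,0],[0,0,0,0,0,4,0],[0,0,0,0,0,6,0],[0,0,0,0,0,6,0]]]}}

```text
time_s: 17.38
tcp_pos: [652.9, -386.5, -30.5]
eef_rot: [-0.002, 0.79, -0.613, -0.006]
ft_force: [0.7, 0.2, -0.0]
width: 0.497
grasp_force: 0.0
```

Emit:
{"method": "carry_out", "body": {"plan": [[[0,0,0,0,0,2,0],[0,0,0,0,0,4,0],[0,0,0,0,0,4,-1],[0,0,0,0,0,4,-1],[0,0,0,0,0,4,-1],[0,0,0,0,0,4,-1],[0,0,0,0,0,4,-1]]]}}

```text
time_s: 18.25
tcp_pos: [654.8, -387.3, -32.5]
eef_rot: [-0.003, 0.79, -0.613, -0.004]
ft_force: [1.7, -0.5, 7.8]
width: 0.189
grasp_force: 49.7
```

Emit:
{"method": "carry_out", "body": {"plan": [[[0,0,0,0,0,-10,-1],[0,0,0,0,0,-40,-1],[0,0,0,0,0,-90,-1],[0,0,0,0,0,-130,-1],[0,0,0,0,0,-150,-1],[0,0,0,0,0,-150,-1]]]}}

```text
time_s: 19.0
tcp_pos: [654.5, -388.6, 117.0]
eef_rot: [-0.003, 0.79, -0.613, -0.005]
ft_force: [-0.1, -0.2, -1.8]
width: 0.19
grasp_force: 48.8
```

```bash
python3 - <<'E'
from h import *
from bench import manip
s=manip.observe();print(s['joint_pos'],s['tcp_pos'],s['ft_force'],s['width'],s['grasp_force'])
c=manip.capture('wrist')['image'];
cv2.imwrite('pics/w7.png',c)
h=cv2.inRange(cv2.cvtColor(c,cv2.COLOR_BGR2HSV),(3,110,40),(20,255,255))
h[:130]=0;n,l,st,ce=cv2.connectedComponentsWithStats(h);print(st[1:][st[1:,4]>150])
# final standing pose, tool pointing horizontal, tool x up, tool z along yaw a
a=1.15
z=np.array([np.cos(a),np.sin(a),0]);x=np.array([0,0,1.]);T=Ro.from_matrix(np.c_[x,np.cross(z,x),z])
q=s['eef_rot'];R=Ro.from_quat([q[1],q[2],q[3],q[0]])
print(rel(s,[620,-260,150],a))
E
```

```text
[-0.54075783  0.63814292  1.35881847  0.00665767  1.15316504  2.34801756] [ 654.47403983 -388.56919554  117.01816431] [-0.05893276 -0.24578644 -1.80605193] 0.19034259070683182 48.82707059383392
[[ 228  302   52   48 1935]]
(array([-0.012,  0.007, -2.471]), array([-133.4,    1.6,  -31.6]))
```

View pics/w7.png

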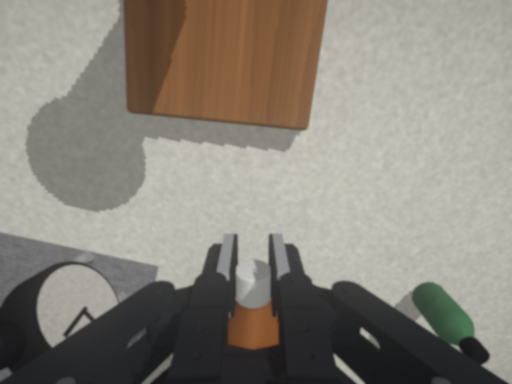

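The bottle is held by the cap: cap end at (255,265), body extending behind towards -x of the tool. Next I swing the yaw, then pitch up.

Emit:
{"method": "carry_out", "body": {"plan": [[[0,0,-0.18,0,0,-40,-1],[0,0,-0.36,-20,0,-62,-1],[0,0,-0.54,-40,0,-62,-1],[0,0,-0.72,-60,0,-62,-1],[0,0,-0.9,-80,2,-62,-1],[0,0,-1.08,-100,2,-62,-1],[0,0,-1.26,-120,2,-62,-1],[0,0,-1.44,-133,2,-62,-1],[0,0,-1.62,-133,2,-62,-1],[0,0,-1.8,-133,2,-62,-1],[0,0,-1.98,-133,2,-62,-1],[0,0,-2.16,-133,2,-62,-1],[0,0,-2.34,-133,2,-62,-1],[0,0,-2.47,-133,2,-62,-1],[0,0,-2.47,-133,2,-62,-1],[0,0,-2.47,-133,2,-62,-1]]]}}

```text
time_s: 21.05
tcp_pos: [618.8, -260.3, 178.0]
eef_rot: [-0.007, 0.84, 0.542, -0.0]
ft_force: [-1.2, -0.4, -0.6]
width: 0.194
grasp_force: 49.0
```

Emit:
{"method": "carry_out", "body": {"plan": [[[0,0.18,0,0,0,0,-1],[0,0.36,0,0,0,0,-1],[0,0.54,0,0,0,0,-1],[0,0.72,0,0,0,0,-1],[0,0.9,0,0,0,0,-1],[0,1.08,0,0,0,0,-1],[0,1.26,0,0,0,0,-1],[0,1.44,0,0,0,0,-1],[0,1.57,0,0,0,0,-1],[0,1.57,0,0,0,0,-1],[0,1.57,0,0,0,0,-1]]]}}

```text
time_s: 22.42
tcp_pos: [619.8, -260.7, 179.6]
eef_rot: [-0.388, 0.594, 0.381, 0.593]
ft_force: [0.3, 0.1, 0.2]
width: 0.191
grasp_force: 49.0
```

```bash
python3 - <<'E'
from h import *
from bench import manip
s=manip.observe();print(s['joint_pos'],s['tcp_pos'],s['time_s'],s['width'],s['grasp_force'])
q=s['eef_rot'];print(Ro.from_quat([q[1],q[2],q[3],q[0]]).as_matrix().round(3))
d=manip.capture('side')['image'];w=manip.capture('wrist')['image']
cv2.imwrite('pics/s8.png',np.hstack([cv2.resize(d[170:350,150:350],(440,400),interpolation=cv2.INTER_CUBIC),cv2.resize(w[100:384,130:384],(358,400))]))
E
```

```text
[-0.91505864  1.02062499  1.40979056  1.18574914  1.8880612  -0.91134425] [ 619.79672009 -260.65983265  179.64171058] 22.425 0.19119860923435059 48.983922600746155
[[ 0.008  0.913  0.409]
 [-0.007 -0.409  0.913]
 [ 1.    -0.01   0.003]]
```

View pics/s8.png

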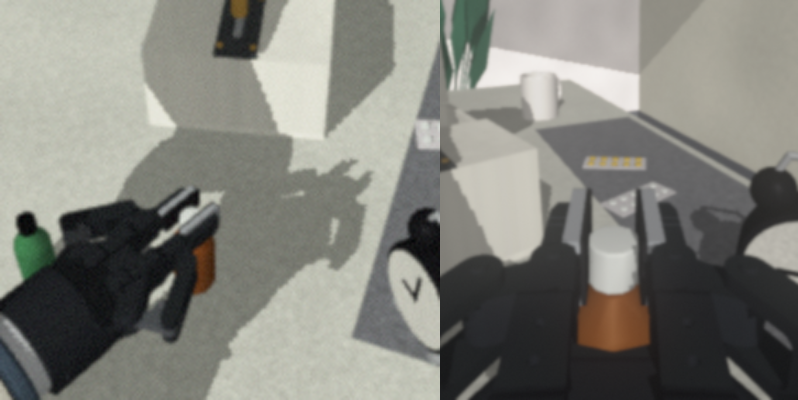

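Side panel: the bottle hangs upright from the cap grip, clear of the green one. Now lower it onto the table by feel.

Emit:
{"method": "carry_out", "body": {"plan": [[[0,0,0,-30,0,0,-1],[0,0,0,-65,0,0,-1],[0,0,0,-82,0,0,-1],[0,0,0,-87,0,0,-1],[0,0,0,-87,0,0,-1]]]}}

```text
time_s: 23.15
tcp_pos: [619.2, -259.9, 93.3]
eef_rot: [-0.388, 0.593, 0.381, 0.594]
ft_force: [0.4, 0.0, -0.1]
width: 0.189
grasp_force: 49.0
```

Emit:
{"method": "carry_out", "body": {"plan": [[[0,0,0,-1,0,0,-1],[0,0,0,-2,0,0,-1],[0,0,0,-3,0,0,-1],[0,0,0,-3,0,0,-1]]]}}

```text
time_s: 23.65
tcp_pos: [618.9, -259.6, 89.4]
eef_rot: [-0.389, 0.593, 0.38, 0.594]
ft_force: [-0.5, -0.9, -1.4]
width: 0.19
grasp_force: 49.0
```

Emit:
{"method": "carry_out", "body": {"plan": [[[0,0,0,-1,0,0,-1],[0,0,0,-2,0,0,-1],[0,0,0,-3,0,0,-1],[0,0,0,-3,0,0,-1]]]}}

```text
time_s: 24.15
tcp_pos: [618.8, -259.7, 89.2]
eef_rot: [-0.389, 0.592, 0.38, 0.595]
ft_force: [-1.7, 0.7, 11.9]
width: 0.19
grasp_force: 49.2
```

Emit:
{"method": "carry_out", "body": {"plan": [[[0,0,0,-1,0,0,-1],[0,0,0,-2,0,0,-1],[0,0,0,-2,0,0,-1]]]}}

```text
time_s: 24.52
tcp_pos: [618.9, -259.9, 89.2]
eef_rot: [-0.389, 0.59, 0.38, 0.596]
ft_force: [-2.3, 1.7, 20.5]
width: 0.193
grasp_force: 49.4
```

Emit:
{"method": "carry_out", "body": {"plan": [[[0,0,0,3,0,0,-1],[0,0,0,4,0,0,-0.4],[0,0,0,4,0,0,0.2],[0,0,0,4,0,0,0.4],[0,0,0,4,0,0,0.4],[0,0,0,4,0,-8,0.4],[0,0,0,4,0,-25,0.4],[0,0,0,4,0,-60,0.4],[0,0,0,4,0,-90,0.4],[0,0,0,4,0,-110,0.4],[0,0,0,60,0,-110,0.4],[0,0,0,120,0,-110,0.4],[0,0,0,120,0,-110,0.4]]]}}

```text
time_s: 26.15
tcp_pos: [575.1, -362.9, 208.6]
eef_rot: [-0.386, 0.593, 0.383, 0.594]
ft_force: [-0.5, -0.8, -0.5]
width: 0.7
grasp_force: 0.0
```

```bash
cat >> h.py <<'E'
def amber(n,im,s=1):
    h=cv2.inRange(cv2.cvtColor(im,cv2.COLOR_BGR2HSV),(3,150,40),(14,255,255))
    k,l,st,ce=cv2.connectedComponentsWithStats(h)
    return [(st[i].tolist(),ce[i].round(1).tolist()) for i in range(1,k) if st[i,4]>40]
E
python3 - <<'E'
from h import *
from bench import manip
s=manip.observe();print(s['tcp_pos'],s['joint_pos'],s['time_s'],s['width'])
d=manip.capture('side')['image'];cv2.imwrite('pics/s9.png',d);print(amber('side',d));print(amber('side',cv2.imread('pics/side0.png')))
t=manip.capture('top')['image'];cv2.imwrite('pics/t9.png',t);print(amber('top',t));print(amber('top',cv2.imread('pics/top0.png')))
print('expect side',[(proj('side',np.array([599.,-306,z]))/1.5625).round(1) for z in(0,50,88)])
print('expect top',[(proj('top',np.array([599.,-306,z]))/1.5625).round(1) for z in(0,50,88)])
# vertical, yaw .2085, above bottle
q=s['eef_rot'];R=Ro.from_quat([q[1],q[2],q[3],q[0]])
print(rel(s,[599,-306,150],.2085))
E
```

```text
[ 575.05635121 -362.94340355  208.62953966] [-1.03446848  1.04437837  1.25273521  1.13642501  2.01759186 -0.82305383] 26.15 0.7000165434549558
[([231, 301, 17, 25, 345], [239.4, 313.1])]
[([237, 296, 16, 24, 321], [244.6, 307.8])]
[]
[]
expect side [array([240.9, 320.1]), array([239.8, 306.7]), array([239. , 295.7])]
expect top [array([381.9, 178.6]), array([388.5, 173.4]), array([393.9, 169. ])]
(array([-0.737, -1.445,  0.731]), array([-58.8,  -1.3,  61.6]))
```

The side blob is 17x25 px, against 16x24 at the start, and it's where I expected, so the bottle stands. Now back to vertical above it.

Emit:
{"method": "carry_out", "body": {"plan": [[[-0.074,-0.145,0.073,0,0,0,0.4],[-0.147,-0.289,0.146,0,0,0,0.4],[-0.221,-0.434,0.219,0,0,0,0.4],[-0.295,-0.578,0.292,0,0,0,0.4],[-0.369,-0.723,0.366,0,0,0,0.4],[-0.442,-0.867,0.439,0,0,0,0.4],[-0.516,-1.012,0.512,0,0,0,0.4],[-0.59,-1.156,0.585,0,0,20,0.4],[-0.663,-1.3,0.658,-20,0,40,0.4],[-0.737,-1.445,0.731,-59,-1,62,0.4],[-0.737,-1.445,0.731,-59,-1,62,0.4],[-0.737,-1.445,0.731,-59,-1,62,0.4],[-0.737,-1.445,0.731,-59,-1,62,0.4]]]}}

```text
time_s: 27.88
tcp_pos: [598.1, -305.1, 145.3]
eef_rot: [-0.003, 0.995, 0.103, -0.002]
ft_force: [-0.4, -0.9, -0.2]
width: 0.702
grasp_force: 0.0
```

```bash
python3 - <<'E'
from h import *
from bench import manip
s=manip.observe();print(s['tcp_pos'],s['joint_pos'],s['eef_rot'],s['time_s'])
w=manip.capture('wrist')['image'];cv2.imwrite('pics/w9.png',w);print(amber('w',w))
# white cap near amber blob
for st,ce in amber('w',w):
    x,y,ww,hh,_=st;g=w[y:y+hh+30,x-5:x+ww+5];m=cv2.inRange(cv2.cvtColor(g,cv2.COLOR_BGR2HSV),(0,0,175),(180,40,255))
    k,l,S,c=cv2.connectedComponentsWithStats(m)
    for i in range(1,k):
        if S[i,4]>60: print('cap',S[i],c[i]+[x-5,y],ray('wrist',c[i]+[x-5,y],86,1,s))
    print('body',ray('wrist',ce,35,1,s))
# same detector on w1 (800x600) truth ~603,-288
w1=cv2.resize(cv2.imread('pics/w1.png'),(512,384));print(amber('w',w1))
dep=s['tcp_pos'];print(rel(s,[599,-306,41],.2085))
E
```

```text
[ 598.08153034 -305.11205158  145.25604178] [-0.47596998  0.47730397  1.56746839  0.00400303  1.10395247  0.88566981] [-0.00344774  0.99462306  0.10348465 -0.00200326] 27.875
[]
[]
(array([-0.007,  0.003, -0.001]), array([  1.1,   1.8, 104.2]))
```

```bash
python3 - <<'E'
from h import *
from bench import manip
s=manip.observe();w=cv2.imread('pics/w9.png');hs=cv2.cvtColor(w,cv2.COLOR_BGR2HSV)
for im in(w,cv2.resize(cv2.imread('pics/w1.png'),(512,384))):
    hs=cv2.cvtColor(im,cv2.COLOR_BGR2HSV)
    m=cv2.inRange(hs,(0,95,30),(18,255,255));k,l,S,c=cv2.connectedComponentsWithStats(m)
    for i in range(1,k):
        if S[i,4]>60: print(S[i],c[i].round(1))
K=np.array(C['wrist']['mtx']);H=np.array(C['wrist']['hand_eye']);q=s['eef_rot'];R=Ro.from_quat([q[1],q[2],q[3],q[0]])
for z in(0,36,88):
    P=R.inv().apply(np.array([599,-306,z])-s['tcp_pos']);p=K@(np.linalg.inv(H)@np.r_[P,1])[:3];print(z,(p[:2]/p[2]).round(1))
u=cv2.cvtColor(w,cv2.COLOR_BGR2HSV)
for r in range(140,215,5): print(r,u[r,225:290:8].tolist())
E
```

```text
[  393     5   119   181 18978] [457.4  98.3]
[252 166  18  28 274] [262.2 176.6]
[  401    13   111   175 16971] [461.4 103.7]
[250 161  19  27 263] [260.9 171.6]
0 [255.3 165.7]
36 [255.4 174.6]
88 [255.5 191.9]
140 [[26, 15, 121], [26, 14, 125], [27, 15, 172], [27, 15, 173], [27, 16, 175], [27, 17, 170], [25, 16, 176], [27, 16, 177], [25, 16, 172]]
145 [[30, 15, 121], [26, 14, 125], [26, 16, 124], [27, 17, 165], [27, 15, 169], [27, 16, 176], [25, 17, 181], [25, 16, 178], [27, 15, 175]]
150 [[26, 16, 126], [26, 16, 126], [26, 16, 125], [26, 16, 129], [25, 17, 169], [27, 15, 172], [27, 16, 176], [27, 16, 174], [27, 16, 173]]
155 [[26, 17, 122], [26, 15, 120], [23, 20, 115], [13, 80, 83], [13, 72, 88], [27, 16, 178], [27, 16, 177], [27, 14, 177], [25, 15, 181]]
160 [[26, 16, 125], [26, 14, 125], [13, 82, 81], [11, 84, 82], [12, 86, 83], [14, 58, 110], [27, 15, 173], [24, 15, 174], [25, 16, 171]]
165 [[26, 15, 123], [26, 15, 122], [12, 84, 82], [13, 90, 85], [13, 92, 86], [12, 91, 92], [27, 16, 175], [27, 16, 176], [27, 16, 174]]
170 [[27, 17, 138], [23, 18, 125], [13, 90, 85], [12, 9
[... 494 characters left out ...]
170]]
190 [[27, 16, 171], [27, 17, 166], [20, 18, 130], [30, 7, 187], [35, 8, 191], [11, 123, 129], [27, 16, 178], [25, 16, 178], [27, 15, 174]]
195 [[27, 16, 177], [27, 15, 172], [23, 15, 157], [35, 8, 188], [35, 8, 192], [17, 36, 162], [30, 16, 178], [27, 16, 180], [27, 16, 176]]
200 [[27, 16, 180], [27, 16, 178], [27, 15, 173], [35, 8, 188], [30, 8, 193], [25, 16, 173], [27, 14, 177], [27, 15, 174], [27, 16, 175]]
205 [[27, 14, 178], [27, 16, 177], [25, 17, 179], [27, 13, 179], [27, 15, 181], [25, 16, 180], [27, 14, 182], [27, 16, 172], [27, 16, 176]]
210 [[27, 15, 181], [27, 14, 176], [27, 16, 180], [25, 16, 175], [27, 15, 183], [27, 16, 177], [27, 16, 180], [27, 15, 182], [27, 15, 181]]
```

The cap is at about (253,192), against a prediction of (255.5,192), so we're on target. Descend and grip the cap.

Emit:
{"method": "carry_out", "body": {"plan": [[[0,0,0,1,1,40,0.3],[0,0,0,1,1,80,0.3],[0,0,0,1,1,98,0.3],[0,0,0,1,1,104,0.3],[0,0,0,1,1,104,0.3],[0,0,0,1,1,104,-1],[0,0,0,1,1,104,-1],[0,0,0,1,1,104,-1],[0,0,0,1,1,104,-1],[0,0,0,1,1,104,-1],[0,0,0,1,1,104,-1]]], "force": 50}}

```text
time_s: 29.3
tcp_pos: [600.2, -303.9, 42.3]
eef_rot: [-0.003, 0.995, 0.104, -0.001]
ft_force: [-1.0, 0.8, 6.5]
width: 0.185
grasp_force: 48.7
```

Emit:
{"method": "carry_out", "body": {"plan": [[[0,0,0,0,0,-40,-1],[0,0,0,0,0,-100,-1],[0,0,0,0,0,-160,-1],[0,0,0,-5,-40,-195,-1],[0,0,0,-15,-100,-195,-1],[0,0,0,-23,-160,-195,-1],[0,0,0,-31,-220,-195,-1],[0,0,0,-39,-280,-195,-1],[0,0,0,-47,-340,-195,-1],[0,0,0,-54,-400,-195,-1],[0,0,0,-57,-436,-195,-1],[0,0,0,-57,-436,-195,-1],[0,0,0,-57,-436,-195,-1],[0,0,0,-57,-436,-195,-1]]]}}

```text
time_s: 31.05
tcp_pos: [454.5, 109.0, 239.3]
eef_rot: [-0.003, 0.995, 0.104, -0.002]
ft_force: [-0.5, -0.8, -1.0]
width: 0.186
grasp_force: 49.1
```

```bash
python3 - <<'E'
from h import *
from bench import manip
s=manip.observe();print(s['tcp_pos'],s['eef_rot'],s['time_s'],s['width'],s['grasp_force'],s['ft_force'],s['joint_pos'])
print(rel(s,[453.7,111.1,51],.2085))
E
```

```text
[454.54728686 108.97509701 239.28897434] [-0.00313637  0.99461474  0.10356774 -0.00232604] 31.05 0.18561733432191052 49.119322299957275 [-0.46028711 -0.75778333 -1.00075653] [0.22663196 0.06363995 1.90623384 0.00736327 1.17557673 1.58707106]
(array([-0.007,  0.004, -0.001]), array([  0.4,  -1. , 188.3]))
```

Emit:
{"method": "carry_out", "body": {"plan": [[[0,0,0,0,0,40,-1],[0,0,0,0,0,90,-1],[0,0,0,0,0,140,-1],[0,0,0,0,0,170,-1],[0,0,0,0,0,182,-1],[0,0,0,0,0,186,-1],[0,0,0,0,0,186,-1]]]}}

```text
time_s: 31.92
tcp_pos: [454.2, 110.9, 54.1]
eef_rot: [-0.003, 0.995, 0.104, -0.002]
ft_force: [-0.1, 0.2, -1.0]
width: 0.185
grasp_force: 49.1
```

Emit:
{"method": "carry_out", "body": {"plan": [[[0,0,0,0,0,1,-1],[0,0,0,0,0,3,-1],[0,0,0,0,0,3,-1]]]}}

```text
time_s: 32.3
tcp_pos: [453.4, 111.1, 50.5]
eef_rot: [-0.003, 0.995, 0.104, -0.002]
ft_force: [0.4, -0.6, -1.1]
width: 0.187
grasp_force: 49.1
```

Emit:
{"method": "carry_out", "body": {"plan": [[[0,0,0,0,0,1,-1],[0,0,0,0,0,2,-1],[0,0,0,0,0,2,-1]]]}}

```text
time_s: 32.67
tcp_pos: [455.2, 111.6, 50.1]
eef_rot: [-0.004, 0.995, 0.104, -0.001]
ft_force: [-3.0, 0.9, 21.1]
width: 0.188
grasp_force: 51.4
```

The bottle is on the compartment floor. Release it, rise, and work out the lid arc.

Emit:
{"method": "carry_out", "body": {"plan": [[[0,0,0,0,0,-1.5,-1],[0,0,0,0,0,-1.5,-0.5],[0,0,0,0,0,-1.5,0],[0,0,0,0,0,-1.5,0],[0,0,0,0,0,-1.5,0],[0,0,0,0,0,-20,0],[0,0,0,0,0,-70,0],[0,0,0,0,0,-130,0],[0,0,0,0,0,-195,-1],[0,0,0,0,0,-195,-1],[0,0,0,0,0,-195,-1]]]}}

```text
time_s: 34.05
tcp_pos: [454.0, 109.7, 243.1]
eef_rot: [-0.003, 0.995, 0.104, -0.002]
ft_force: [-0.3, -0.3, -0.0]
width: 0.003
grasp_force: 0.0
```

```bash
python3 - <<'E'
from h import *
from bench import manip
s=manip.observe();print(s['tcp_pos'],s['time_s'],s['width'])
d=manip.capture('side')['image'];t=manip.capture('top')['image'];w=manip.capture('wrist')['image'];cv2.imwrite('pics/s10.png',d);cv2.imwrite('pics/w10.png',w)
m=cv2.inRange(cv2.cvtColor(w,cv2.COLOR_BGR2HSV),(3,60,30),(16,255,255));k,l,S,c=cv2.connectedComponentsWithStats(m)
print([(S[i].tolist(),c[i].round(0)) for i in range(1,k) if S[i,4]>60])
K=np.array(C['wrist']['mtx']);H=np.array(C['wrist']['hand_eye']);q=s['eef_rot'];R=Ro.from_quat([q[1],q[2],q[3],q[0]])
for z in(8,40,96):
    P=R.inv().apply(np.array([455,111,z])-s['tcp_pos']);p=K@(np.linalg.inv(H)@np.r_[P,1])[:3];print(z,(p[:2]/p[2]).round(1))
# chest frame of TCP
o=np.array([510,77,0]);a=.2085;dx=np.array([np.cos(a),np.sin(a),0]);dy=np.array([-np.sin(a),np.cos(a),0])
v=s['tcp_pos']-o;print('chest',v@dx,v@dy)
for th in np.radians([100,90,80,70,60,50,40,30,20,10,0]):
    e=10+18*abs(np.sin(th));print(round(np.degrees(th)),'y',round(130-125*np.cos(th)+e*np.sin(th)),'ztip',round(103+125*np.sin(th)+e*np.cos(th)))
E
```

```text
[454.02435931 109.74798617 243.08047403] 34.05 0.003355695109359136
[([238, 141, 29, 32, 522], array([253., 154.]))]
8 [253.8 149.5]
40 [253.8 154.3]
96 [253.6 164.9]
chest -47.98475704585615 43.625291288609034
100 y 179 ztip 221
90 y 158 ztip 228
80 y 136 ztip 231
70 y 113 ztip 230
60 y 90 ztip 224
50 y 68 ztip 214
40 y 48 ztip 200
30 y 31 ztip 182
20 y 18 ztip 161
10 y 9 ztip 138
0 y 5 ztip 113
```

The bottle stands where placed, blob (253,154) against a predicted (253.8,154). Now go behind the lid and swing it.

Emit:
{"method": "carry_out", "body": {"plan": [[[0,0,0,-4,-60,-10,-1],[0,0,0,-8,-120,-10,-1],[0,0,0,-12,-171,-10,-1],[0,0,0,-12,-171,-10,-1],[0,0,0,-12,-171,25,-1],[0,0,0,-12,-171,51,-1],[0,0,0,-12,-171,51,-1]]]}}

```text
time_s: 35.08
tcp_pos: [405.4, 273.0, 191.0]
eef_rot: [-0.002, 0.995, 0.104, -0.005]
ft_force: [-0.9, -0.3, -0.4]
width: 0.001
grasp_force: 0.0
```

Emit:
{"method": "carry_out", "body": {"plan": [[[0,0,0,0,20,0,-1],[0,0,0,0,36,0,-1],[0,0,0,0,50,-2,-1],[0,0,0,0,62,-4,-1],[0,0,0,0,79,-6,-1],[0,0,0,0,91,-6,-1],[0,0,0,0,102,-5,-1],[0,0,0,0,114,-3,-1],[0,0,0,0,125,1,-1]]]}}

```text
time_s: 36.2
tcp_pos: [433.1, 151.9, 191.7]
eef_rot: [-0.003, 0.995, 0.104, -0.002]
ft_force: [0.9, 1.5, 1.8]
width: -0.002
grasp_force: 0.9
```

Emit:
{"method": "carry_out", "body": {"plan": [[[0,0,0,0,11,4,-1],[0,0,0,0,22,10,-1],[0,0,0,0,32,16,-1],[0,0,0,0,42,24,-1],[0,0,0,0,51,33,-1],[0,0,0,0,59,42,-1],[0,0,0,0,66,52,-1],[0,0,0,0,72,63,-1],[0,0,0,0,77,74,-1],[0,0,0,0,81,86,-1],[0,0,0,0,84,98,-1],[0,0,0,0,84,98,-1]]]}}

```text
time_s: 37.7
tcp_pos: [448.7, 70.8, 92.0]
eef_rot: [-0.003, 0.995, 0.104, -0.003]
ft_force: [0.4, 0.3, -0.7]
width: 0.001
grasp_force: 0.0
```

Emit:
{"method": "carry_out", "body": {"plan": [[[0,0,0,0,0,3,-1],[0,0,0,0,0,6,-1],[0,0,0,0,0,9,-1],[0,0,0,0,0,9,-1]]]}}

```text
time_s: 38.2
tcp_pos: [449.5, 71.2, 84.0]
eef_rot: [-0.003, 0.995, 0.104, -0.002]
ft_force: [0.7, -0.4, -0.1]
width: -0.001
grasp_force: 0.0
```

```bash
python3 - <<'E'
from h import *
from bench import manip
s=manip.observe();print(s['tcp_pos'],s['time_s'],s['ft_force'])
t=manip.capture('top')['image'];cv2.imwrite('pics/t11.png',t)
t0=cv2.imread('pics/top0.png')
# dark keeper search: expected top pixel of keeper when shut
o=np.array([510,77,0]);a=.2085;dx=np.array([np.cos(a),np.sin(a),0]);dy=np.array([-np.sin(a),np.cos(a),0])
for n,p in dict(keeper=(0,-5,136),knob=(0,-96,161),edgeL=(-100,-20,113),edgeR=(100,-20,113)).items():
    P=o+dx*p[0]+dy*p[1];P[2]=p[2];print(n,(proj('top',P)/1.5625).round(1),(proj('side',P)/1.5625).round(1))
E
```

```text
[449.49104559  71.16370103  83.99816133] 38.2 [ 0.71201838 -0.40112485 -0.12196985]
keeper [196.7 212.5] [263.3 152.8]
knob [244.8 199.5] [257.9 167.1]
edgeL [217. 265.] [224.  160.4]
edgeR [196.  162.1] [302.  166.9]
```

Emit:
{"method": "carry_out", "body": {"plan": [[[0,0,0,0,0,2,-1],[0,0,0,0,0,4,-1],[0,0,0,0,0,4,-1]]]}}

```text
time_s: 38.62
tcp_pos: [449.7, 71.1, 80.1]
eef_rot: [-0.003, 0.995, 0.104, -0.002]
ft_force: [-0.4, 0.1, -1.1]
width: 0.001
grasp_force: 0.1
```

Emit:
{"method": "carry_out", "body": {"plan": [[[0,0,0,0,0,2,-1],[0,0,0,0,0,4,-1],[0,0,0,0,0,4,-1]]]}}

```text
time_s: 39.0
tcp_pos: [450.0, 71.1, 79.2]
eef_rot: [-0.003, 0.995, 0.104, -0.002]
ft_force: [-14.6, -2.9, 50.6]
width: 0.001
grasp_force: 25.3
```

Hard contact at TCP 79 puts the tip at 113 mm, which is the lid's shut height. Lift off, check the lid in the images, and go behind the knob.

Emit:
{"method": "carry_out", "body": {"plan": [[[0,0,0,0,0,-20,-1],[0,0,0,0,0,-60,-1],[0,0,0,0,0,-105,-1],[0,0,0,20,50,-105,-1],[0,0,0,40,100,-105,-1],[0,0,0,60,155,-105,-1],[0,0,0,60,155,-105,-1],[0,0,0,60,155,-105,-1]]]}}

```text
time_s: 40.0
tcp_pos: [540.3, -68.6, 179.3]
eef_rot: [-0.004, 0.995, 0.104, -0.003]
ft_force: [0.4, -0.1, 0.1]
width: -0.001
grasp_force: 0.0
```

```bash
python3 - <<'E'
from h import *
from bench import manip
s=manip.observe();print(s['tcp_pos'],s['time_s'])
o=np.array([510,77,0]);a=.2085;dx=np.array([np.cos(a),np.sin(a),0]);dy=np.array([-np.sin(a),np.cos(a),0])
v=s['tcp_pos']-o;print('chest',v@dx,v@dy)
w=manip.capture('wrist')['image'];cv2.imwrite('pics/w12.png',w);t=manip.capture('top')['image'];cv2.imwrite('pics/t12.png',t);d=manip.capture('side')['image'];cv2.imwrite('pics/s12.png',d)
K=np.array(C['wrist']['mtx']);H=np.array(C['wrist']['hand_eye']);q=s['eef_rot'];R=Ro.from_quat([q[1],q[2],q[3],q[0]])
def px(p):
    P=R.inv().apply(o+dx*p[0]+dy*p[1]+[0,0,p[2]]-s['tcp_pos']);p=K@(np.linalg.inv(H)@np.r_[P,1])[:3];return (p[:2]/p[2]).round(1)
print('knob',px((0,-96.5,161)),'keeper',px((0,-5,136)),px((0,-5,113)))
for n,im in(('w',w),('t',t),('s',d)):
    hs=cv2.cvtColor(im,cv2.COLOR_BGR2HSV);m=cv2.inRange(hs,(12,90,50),(30,255,255));k,l,S,c=cv2.connectedComponentsWithStats(m)
    print(n,'brass',[(S[i].tolist(),c[i].round(0).tolist()) for i in range(1,k) if 15<S[i,4]<1500][:10])
x,y=(proj('top',o+dx*0+dy*-5+[0,0,125])/1.5625).astype(int)
print('top keeper patch',x,y);print(cv2.cvtColor(t,cv2.COLOR_BGR2GRAY)[y-16:y+17:2,x-20:x+21:2])
E
```

```text
[540.27077442 -68.64211649 179.2988316 ] 40.0
chest -0.5316579558289156 -148.753699851029
knob [177.9 210.5] keeper [ 66.2 197.8] [ 82.4 188.4]
w brass [([220, 164, 8, 8, 51], [224.0, 167.0]), ([115, 166, 8, 8, 54], [118.0, 169.0]), ([164, 189, 31, 31, 681], [179.0, 204.0]), ([222, 208, 8, 5, 30], [226.0, 210.0]), ([122, 210, 8, 5, 34], [126.0, 212.0])]
t brass [([119, 194, 6, 18, 39], [122.0, 203.0]), ([240, 195, 10, 11, 85], [245.0, 200.0]), ([132, 256, 5, 17, 39], [134.0, 264.0])]
s brass [([227, 49, 3, 17, 33], [228.0, 57.0]), ([0, 81, 48, 76, 1464], [22.0, 125.0]), ([254, 166, 9, 12, 97], [258.0, 172.0])]
top keeper patch 197 213
[[111 111 112 109 121 140 142 141 141 141 141 141 141 142 141 142 153 157
  148 147 146]
 [112 112 112 110 126 142 142 142 140 141 140 143 141 140 141 143 156 155
  147 146 148]
 [112 111 114 111 133 141 141 141 142 140 141 141 142 140 141 146 160 153
  147 145 147]
 [111 108 104 114 138 141 140 141 141 141 142 140 142 142 141 149 160 149
  147 147 147]
 [110 105  95 120 141 141 142 141 142 142 141 141 140 141 142 152 158 148
  148 147 148]
 [111 109 10
[... 356 characters left out ...]
0 141 142 142 140 141 140 141 141 142 141 142 155 158 148 148
  147 147 144]
 [111 113 135 141 142 140 140 141 141 142 141 143 141 144 158 155 148 147
  147 145 138]
 [109 117 138 141 142 143 141 141 141 142 140 141 141 147 160 151 147 147
  132 119 101]
 [108 125 142 141 141 141 140 141 142 142 142 142 141 150 160 150 147 145
  109  94  93]
 [108 131 141 141 141 141 142 141 140 142 142 142 141 153 160 148 137 121
  100  94  94]
 [113 138 142 140 141 141 142 141 141 141 141 142 144 156 157 145 113  93
   93  92  92]
 [119 139 142 141 141 141 141 141 141 141 141 142 146 159 154 137 101  92
   93  91  92]
 [126 139 141 140 142 142 141 141 142 142 141 141 148 160 149 113  90  93
   92  92  93]]
```

```bash
python3 - <<'E'
from h import *
w=cv2.cvtColor(cv2.imread('pics/w12.png'),cv2.COLOR_BGR2GRAY)
np.set_printoptions(linewidth=200)
print('cols',list(range(20,150,5)))
for r in range(150,235,5): print(r,w[r,20:150:5])
m=(w<60).astype(np.uint8);m[240:]=0;k,l,S,c=cv2.connectedComponentsWithStats(m)
print([(S[i].tolist(),c[i].round(0).tolist()) for i in range(1,k) if S[i,4]>40])
d0=cv2.imread('pics/side0.png');d=cv2.imread('pics/s12.png');df=cv2.absdiff(d0,d).max(2)
for r in range(70,200,8): print(r,df[r,200:330:6])
E
```

```text
cols [20, 25, 30, 35, 40, 45, 50, 55, 60, 65, 70, 75, 80, 85, 90, 95, 100, 105, 110, 115, 120, 125, 130, 135, 140, 145]
150 [112 112 114 115 117 118 118 116 119 193 196 196 195 193 192 192 192 192 190 137 135 135 138 138 139 161]
155 [112 113 113 113 114 116 116 117 117 192 194 194 196 191 190 191 190 189 190 159 135 135 135 135 135 136]
160 [113 114 114 104  89  85  87  88 103 182 193 162 146 155 186 178 181 173 165 170 138 134 134 133 134 134]
165 [111 112 113 113  84  82  85  85  86 114 174 180 135 136 135 137  79  70  72  75  79  65  66  65  65  66]
170 [111 111 113 114  85  83  84  85  85  89 136 135 135 137 135 133  89  63  63  95 101  65  63  63  63  63]
175 [111 112 112 113  92  82  84  85  85  85  81  62  61  61  61  61 108  62  62  62  67  62  62  62  61  61]
180 [112 113 112 112 112  82  83  83  70  55  55  55  62  55  60  59  68  56  58  58  59  59  60  60  58  59]
185 [111 112 112 112 112  82  81  69  69  71  70  68  67  59  60  72  73  71  73  74  74  74  74  74  74  71]
190 [110 109 112 113 113 110  86  71  69  71  70  68  71  59  60  72  74  71  96  97  98  99 101 102
[... 1753 characters left out ...]
4  37 123 181  81  77  78  75  73  20  38  72  71  76  72]
142 [  3   4   5   2   3  28  91  70  58 100  96  97  23  23  30  29   8   3  58  64  70  67]
150 [  3   2   3   5   1  78  64  38 109 114  37  56  22  20  28  25  78  56   2   4   3  53]
158 [  3   5   3   6   3  98  95  68  32 108  69  46  43 103  93  37  58  47   1   3   5  48]
166 [ 2  2  1  2 76 79 75 78 77 59 57  2 67 78 19 74 72 22  7  3  1 20]
174 [ 2  2  3  5 76 76 79 74 78 48 35 12  3 71  4  5  4  4  4  3  5  2]
182 [ 4  3  5 66 79 79 79 75 73 15 17  3 50  2  1  4  3  1  2  3  4  3]
190 [ 3  2  8 76 84 77 74 48  2  2  1  7  4  2  6  7  5  1  5  6  2  2]
198 [ 3  4  7 84 79 83 69  2  2  5  2  5  3  3  7  3  3  1  4  4  2  3]
```

The keeper shows in the wrist image at about (70,196), as predicted for a shut lid. Now lower behind the knob and push.

Emit:
{"method": "carry_out", "body": {"plan": [[[0,0,0,0,0,30,-1],[0,0,0,0,0,60,-1],[0,0,0,0,0,69,-1],[0,0,0,0,0,69,-1],[0,0,0,0,-12,69,-1],[0,0,0,0,-24,69,-1],[0,0,0,0,-34,69,-1],[0,0,0,0,-42,69,-1],[0,0,0,0,-50,69,-1],[0,0,0,0,-50,69,-1]]]}}

```text
time_s: 41.4
tcp_pos: [530.1, -18.6, 111.2]
eef_rot: [-0.003, 0.995, 0.104, -0.002]
ft_force: [0.4, 0.8, -0.6]
width: -0.001
grasp_force: 0.0
```

Emit:
{"method": "carry_out", "body": {"plan": [[[0,0,0,0,-3,0,-1],[0,0,0,0,-6,0,-1],[0,0,0,0,-9,0,-1],[0,0,0,0,-9,0,-1]]]}}

```text
time_s: 41.9
tcp_pos: [528.1, -10.4, 111.1]
eef_rot: [-0.003, 0.995, 0.104, -0.002]
ft_force: [-0.3, -1.3, -0.2]
width: -0.001
grasp_force: 0.6
```

Emit:
{"method": "carry_out", "body": {"plan": [[[0,0,0,0,-3,0,-1],[0,0,0,0,-6,0,-1],[0,0,0,0,-8,0,-1],[0,0,0,0,-8,0,-1]]]}}

```text
time_s: 42.4
tcp_pos: [526.5, -2.4, 111.2]
eef_rot: [-0.003, 0.995, 0.104, -0.002]
ft_force: [-1.1, -1.2, 0.2]
width: -0.001
grasp_force: 0.5
```

```bash
python3 - <<'E'
from h import *
from bench import manip
s=manip.observe();print(s['tcp_pos'],s['time_s'],s['ft_force'],s['grasp_force'])
w=manip.capture('wrist')['image'];cv2.imwrite('pics/w13.png',w)
hs=cv2.cvtColor(w,cv2.COLOR_BGR2HSV);m=cv2.inRange(hs,(12,90,50),(30,255,255));k,l,S,c=cv2.connectedComponentsWithStats(m)
print('brass',[(S[i].tolist(),c[i].round(0).tolist()) for i in range(1,k) if 15<S[i,4]<3000][:10])
for i in range(1,k):
    if S[i,4]>200:
        p=ray('wrist',c[i],155,1,s);o=np.array([510,77,0]);a=.2085;v=p-o
        print('knob chest',v[0]*np.cos(a)+v[1]*np.sin(a),-v[0]*np.sin(a)+v[1]*np.cos(a))
E
```

```text
[526.45866081  -2.44276454 111.17494079] 42.4 [-1.09253647 -1.15739354  0.2161221 ] 0.5333350785076618
brass [([322, 191, 12, 11, 104], [327.0, 196.0]), ([178, 194, 12, 11, 106], [183.0, 199.0]), ([185, 229, 44, 51, 1497], [208.0, 255.0]), ([320, 253, 9, 3, 23], [324.0, 254.0])]
knob chest 2.526619772925539 -58.591946481773945
```

Emit:
{"method": "carry_out", "body": {"plan": [[[0,0,0,0,-2,0,-1],[0,0,0,0,-4,0,-1],[0,0,0,0,-4,0,-1]]]}}

```text
time_s: 42.82
tcp_pos: [525.8, 1.2, 111.3]
eef_rot: [-0.003, 0.995, 0.104, -0.002]
ft_force: [-0.5, -2.7, -0.3]
width: -0.003
grasp_force: 1.4
```

Emit:
{"method": "carry_out", "body": {"plan": [[[0,0,0,0,-2,0,-1],[0,0,0,0,-3,0,-1],[0,0,0,0,-3,0,-1]]]}}

```text
time_s: 43.2
tcp_pos: [525.7, 2.0, 111.4]
eef_rot: [-0.001, 0.995, 0.105, -0.002]
ft_force: [0.7, -15.7, -1.8]
width: -0.002
grasp_force: 7.7
```

Emit:
{"method": "carry_out", "body": {"plan": [[[0,0,0,0,-1,0,-1],[0,0,0,0,-1,0,-1],[0,0,0,0,-1,0,-1]]]}}

```text
time_s: 43.58
tcp_pos: [525.7, 2.2, 111.5]
eef_rot: [-0.001, 0.994, 0.105, -0.002]
ft_force: [1.6, -19.5, -1.6]
width: -0.001
grasp_force: 9.7
```

Firm stop: the bolt is home. Back off, rise clear, and check.

Emit:
{"method": "carry_out", "body": {"plan": [[[0,0,0,0,10,0,-1],[0,0,0,0,40,0,-1],[0,0,0,0,60,-40,-1],[0,0,0,0,80,-100,-1],[0,0,0,0,80,-130,-1],[0,0,0,0,80,-130,-1],[0,0,0,0,80,-130,-1]]]}}

```text
time_s: 44.45
tcp_pos: [541.8, -73.5, 240.0]
eef_rot: [-0.004, 0.995, 0.104, -0.003]
ft_force: [-0.1, -0.3, -0.6]
width: 0.003
grasp_force: 0.0
```

```bash
python3 - <<'E'
from h import *
from bench import manip
s=manip.observe();print(s['tcp_pos'],s['time_s'],s['ft_force'])
o=np.array([510,77,0]);a=.2085;dx=np.array([np.cos(a),np.sin(a),0]);dy=np.array([-np.sin(a),np.cos(a),0])
w=manip.capture('wrist')['image'];cv2.imwrite('pics/w14.png',w);g=cv2.cvtColor(w,cv2.COLOR_BGR2GRAY)
def ch(p): v=p-o;return round(v@dx,1),round(v@dy,1)
m=cv2.inRange(cv2.cvtColor(w,cv2.COLOR_BGR2HSV),(12,90,50),(30,255,255));k,l,S,c=cv2.connectedComponentsWithStats(m)
for i in range(1,k):
    if S[i,4]>15: print('brass',S[i].tolist(),'z155',ch(ray('wrist',c[i],155,1,s)),'z134',ch(ray('wrist',c[i],134,1,s)))
d=manip.capture('side')['image']
for im in(cv2.imread('pics/side0.png'),d):
    m=cv2.inRange(cv2.cvtColor(im,cv2.COLOR_BGR2HSV),(45,90,20),(85,255,255));m[:230]=0;k,l,S,c=cv2.connectedComponentsWithStats(m)
    print('green',[(S[i].tolist(),c[i].round(1).tolist()) for i in range(1,k) if S[i,4]>60])
K=np.array(C['wrist']['mtx']);H=np.array(C['wrist']['hand_eye']);q=s['eef_rot'];R=Ro.from_quat([q[1],q[2],q[3],q[0]])
P=R.inv().apply(o+dy*-5+[0,0,136]-s['tcp_pos']);p=K@(np.linalg.inv(H)@np.r_[P,1])[:3];x,y=(p[:2]/p[2]).astype(int);print('keeper',x,y)
np.set_printoptions(linewidth=200)
print(g[y-24:y+25:4,max(x-32,0):x+33:4])
E
```

```text
[541.83397371 -73.52326039 240.01765829] 44.45 [-0.12184657 -0.2885225  -0.55749318]
brass [222, 150, 6, 6, 31] z155 (np.float64(27.1), np.float64(-127.9)) z134 (np.float64(22.9), np.float64(-125.8))
brass [137, 152, 6, 6, 31] z155 (np.float64(25.2), np.float64(-54.1)) z134 (np.float64(20.8), np.float64(-46.0))
brass [133, 170, 27, 23, 441] z155 (np.float64(0.7), np.float64(-56.6)) z134 (np.float64(-5.6), np.float64(-48.7))
brass [224, 186, 6, 5, 28] z155 (np.float64(-4.9), np.float64(-128.7)) z134 (np.float64(-11.8), np.float64(-126.6))
green [([157, 273, 19, 26, 349], [165.9, 285.7])]
green [([157, 273, 18, 26, 342], [165.8, 285.6])]
keeper 98 176
[[114 115 107  84  85  87  85  86 137 171 140 136 136 135 131  68  66]
 [114 114 102  83  84  85  85  86 127 134 133 132 130 128 130  69  66]
 [113 112 108  86  85  86  86  85  93  61  61  62  63  63  94  74  64]
 [114 113 113  87  84  85  75  61  60  61  64  69  59  62  63  61  61]
 [113 114 114  88  84  83  73  72  73  72  70  63  62  63  63  63  61]
 [113 114 114 114 101  88  77  71  73  72  71 101 103  97  76  67  74]
 [112 114 114 114 115 107  87  72  72  73  71 134 140 124  81  75  87]
 [114 114 114 114 114 113 101  72  72  73  72  76  77  80  75  75  74]
 [114 114 114 114 113 114 111  73  72  73  74  66  69  74  75  76  76]
 [113 114 113 114 113 113 112  75  72  75  74  75 158 183 171 104  81]
 [114 114 115 113 114 114 113 108 108 112 178 187 194 193 190 186 131]
 [114 112 113 115 115 115 115 116 115 116 186 193 194 193 192 189 188]
 [115 113 114 115 114 114 115 115 115 115 176 192 195 194 193 190 188]]
```

```bash
python3 -c "
from bench import manip
print(manip.sign_off())"
```

```text
the job is handed in; nothing more can be done
None
```

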